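# Load a full solder spool onto the bent-rod bench stand

## Task

Load the spool stand: take the full spool of solder out of the blue tray, thread it over the upturned end of the bent rod and ease it along, round the level corner, up to the brake disc; turn it until the disc's drive pin drops into one of the openings in its hub and it sits flat against the disc, then let go. Never force it where it jams, and leave the empty spool, the tape roll and the flux bottle where they are.

Things in the scene. Friction and masses are not known exactly. Their poses are not given: they have to be found in the camera images.
- stand: Spool stand, screwed down: grey base plate 170 (x) x 210 (y) x 12 mm carrying one bare steel rod 10 mm thick. Origin: centre of the plate's underside; z up. The post rises at x = -30, y = -75 mm and bends over into the second leg, level along y at x = -30; a level corner leads to the first leg, level along x at y = 75 mm, which ends turned up. Both legs' centre line: z = 120 mm. Nothing stands above the legs.
- rod_tip (a point): Top of the rod's round upturned end, 195 mm above the bench (x = 80, y = 75 mm of the stand). A spool let go on the upright slides part-way round the upward bend by itself and stays there, tipped by an angle that varies.
- bend_center (a point): Centre of the upward bend (x = 40, y = 75, z = 160 mm of the stand; axes the stand's): the first leg, coming from -x, ends straight below it and turns up through 90 deg on a 40 mm centre-line radius; then 30 mm straight up to the tip.
- corner_center (a point): Centre of the level corner (x = 10, y = 35, z = 120 mm of the stand; axes the stand's). From the first leg's end, straight +y of it, the rod turns through 90 deg on a 40 mm centre-line radius to the second leg's start, straight -x of it. Between the corner and the upward bend the first leg is straight for 30 mm.
- disc_face (a point): Point on the second leg's centre line at the face of the brake disc (x = -30, y = -30, z = 120 mm of the stand; axes the stand's). The fixed disc, 46 mm in diameter, faces +y, towards the incoming spool. From its face stands a steel drive pin 5 mm thick, 7 mm long with a round end, 18 mm in -x of this point, level with the rod. The loaded spool's middle is 20 mm in +y of this point.
- spool: Full spool: dark plastic flanges 60 mm in diameter, wound to 57 mm with grey solder, 40 mm long, straight through-bore 18 mm in diameter, 0.25 to 0.46 kg. Around the bore six like openings run through the hub, 60 deg apart, 12.5 to 23.5 mm from the axis and 10 mm wide, with ribs between; how they stand is not marked. Origin: centre of the lower end face in the tray; z its axis. Both ends alike. Friction 0.6.
- spool_center (a point): Middle of the full spool, on its axis, 20 mm from either end face; z is its axis. Hanging loose on a level leg it lies 4 mm below the rod's centre line; carried at the rod's height, its axis following the rod, it passes the corner with 1.7 mm to spare in all, its middle running 37 mm from the corner's centre. A jammed spool comes free if the grip is loosened and taken anew.
- tray: Blue open tray 150 x 295 mm, 40 mm high, walls and floor 5 mm, fixed on the bench; a divider 35 mm high across its middle makes two compartments side by side along its y, each about 140 mm square inside. Origin: centre of its underside. One compartment holds the full spool, the other the empty one.
- empty_spool: Empty spool, the same moulding (flanges 60 mm, 40 mm long) with no solder on its bare dark 49 mm barrel; leave it in the tray. Origin: centre of its lower end face.
- tape: Roll of beige masking tape lying flat, 100 mm in diameter, 24 mm high; leave it. Origin: centre of its underside.
- flux: White flux bottle with a blue cap, 40 mm in diameter, 85 mm high, standing; leave it. Origin: centre of its underside.
There are look-alikes about, which are no part of the job. Leave any red or yellow look-alike of the spool alone.

How it is judged:
By the outcome, as a careful person would: the job done as asked, in the order asked, and still so for the second after the job is handed in, with the robot touching nothing.
It also fails if it takes over 67 s, if anything falls off the work surface, if the arm or the gripper's body presses on something with over 40 N, if the wrist force passes 120 N, or if a joint passes its speed limit or range.

## Robot

A 6-joint arm with a two-finger parallel gripper is mounted at the origin on the work surface. World frame = base frame: x ahead of the robot, y to its left, z up, the work surface at z = 0. Lengths are in m, angles in rad, forces in N, time in s.
With the tool pointing down it reaches from about 0.25 to 0.775 m from the base axis. Payload 4 kg.
Tool frame: the origin (TCP) lies at the very end of the fingers, on their centre line; the grasp point (between the pads) lies 19 mm behind it; x points along the fingers, y is the direction in which the jaws open and shut, and the axes are right-handed (so a half turn about x gives the same grasp; the last joint's range is limited). The gripper opens to 94 mm and grips with 3 to 60 N. Pads are 16 mm wide; open, the fingers measure 119 mm over their backs; the gripper's body (75 mm by 177 mm) begins 78 mm behind the grasp point.
Start: joints at [-1.325, 0.087, 1.371, -0, 1.684, -0.103], TCP at [0.188, -0.517, 0.181] pointing down, gripper open.
Joint ranges: [-3.1, 3.1], [-0.76, 2.03], [0.27, 2.55], [-1.08, 4.22], [0.17, 2.65], [-2.57, 2.57]. Speed limits (rad/s): [2.79, 2.79, 3.14, 3.14, 3.14, 3.14].

## Interface

Orientations are given as [roll, pitch, yaw] about the fixed x, y, z axes, in that order (R = Rz(yaw) Ry(pitch) Rx(roll)).
In Python, from bench import robot gives the robot as it stands.
- The arm moves only by the tool carry_out, never from a script. Its argument "targets" is a list of rows, each a list of 5 numbers: the closure, from 0 (fully open) to 1 (shut), then the shift along the tool's x, y, z in cm, then the turn about the tool's x in degrees. In form: [[fingers, tx, ty, tz, turn], ...]. A call has 1 to 20 rows; each row shifts and turns the commanded pose from where the row before left it, along the tool's axes as they then stand; what a row does not reach is not made up. A row lasts 1/10 s, in which the tool goes at most 50 mm and 8.59 degrees, less where a joint would pass 70% of its speed; a pose out of reach is approached as far as the arm can. A call is refused whole if a number of a shift passes 5 or a number of a turn 8.59, either way. A call with a gripper value outside its range is refused whole. The fingers move at their own pace and stop on an object; the grip force is fixed at half the most. Time passes only in rows, so rows that do not move let the fingers close. It gives the time, the measured TCP pose, the force and the opening at its end, in the units of the state.
- robot.get_obs(): the state, without advancing time (a new reading comes with each control period).
- robot.snapshot(name): name is "side" or "top"; returns a dict with "image" (480x640x3 uint8, red, green, blue), "camera_matrix" (3x3 intrinsics, pixels), "distortion" ([k1, k2, p1, p2, k3] as OpenCV has them; the pictures are not rectified), "pose" (4x4, takes a point from camera to world coordinates). Camera axes: x right, y up, looking along -z (the intrinsics and any distortion apply to the point x, -y, -z); pixel columns grow to the right and rows downward; lengths in m; the calibration is good to about 2 mm. A picture is of the moment at which its call begins. There is no depth.
- robot.close_job(): hands the job in, once; it reports no verdict.
The state is a dict: "time": time; "joint_positions": joint angles; "qvel": joint speeds; "joint_torque": joint torques, N m; "tool_pos": TCP position; "ee_rot": TCP orientation; "wrist_force": force on the tool from outside, world axes, zero at the start; "wrist_torque": the same for the moment, N m; "width": finger opening in m.
Only numpy, scipy, OpenCV 4.12 (cv2) and the standard library are available. Lean on these libraries where they do the work, as an engineer would, in place of code of your own. Each camera call takes 0.05 s, during which the arm holds its last target. There are 200 camera calls.

## Working session

There is one attempt and no reset: what is moved stays moved. The work goes in short steps, Python scripts to look and compute and a tool call to move; the robot and the scene stay as the last step left them, time stands still between calls to the robot, and variables do not carry over. Pictures are saved under pics/ and viewed, about 8 in all and at most 12, crops included, and the job is handed in when it is done.

Besides the shell and the picture viewer there is one more tool, called after "Emit:" as name([rows], argument=value, ...), one row to a line, values as JSON. carry_out: Moves the arm, as the interface text tells. Its arguments: {"type":"object","properties":{"targets":{"type":"array","items":{"type":"array","items":{"type":"number"}}}},"required":["targets"]}

```bash
ls; mkdir -p pics; python3 - <<'E'
from bench import robot
import cv2,numpy as np
o=robot.get_obs()
for k,v in o.items(): print(k,np.round(v,3))
for n in("side","top"):
    s=robot.snapshot(n); cv2.imwrite(f"pics/{n}0.png",s["image"][:,:,::-1])
    print(n,np.round(s["camera_matrix"],1).tolist(),s["distortion"],np.round(s["pose"],3).tolist())
E
```

```text
pics
time 0.0
joint_positions [-1.325  0.088  1.372  0.     1.684 -0.103]
qvel [-0.001  0.001 -0.001  0.002  0.001 -0.   ]
joint_torque [-2.0000e-03 -3.4019e+01 -3.0243e+01  7.2000e-02  3.3000e-02 -0.0000e+00]
tool_pos [ 0.188 -0.516  0.179]
ee_rot [-1.675  1.569  1.816]
wrist_force [-0.369  0.405  0.893]
wrist_torque [ 0.022 -0.032  0.057]
width 0.094
side [[539.1, 0.0, 312.5], [0.0, 539.1, 239.9], [0.0, 0.0, 1.0]] [-0.16052654  0.          0.          0.          0.        ] [[-0.988, 0.066, -0.137, 0.387], [-0.152, -0.459, 0.876, 0.922], [-0.005, 0.886, 0.463, 0.68], [0.0, 0.0, 0.0, 1.0]]
top [[573.4, 0.0, 315.3], [0.0, 573.4, 228.2], [0.0, 0.0, 1.0]] [-0.15195512  0.          0.          0.          0.        ] [[-0.016, 0.981, -0.193, 0.266], [-1.0, -0.017, -0.004, -0.105], [-0.008, 0.193, 0.981, 1.54], [0.0, 0.0, 0.0, 1.0]]
```

View pics/top0.png

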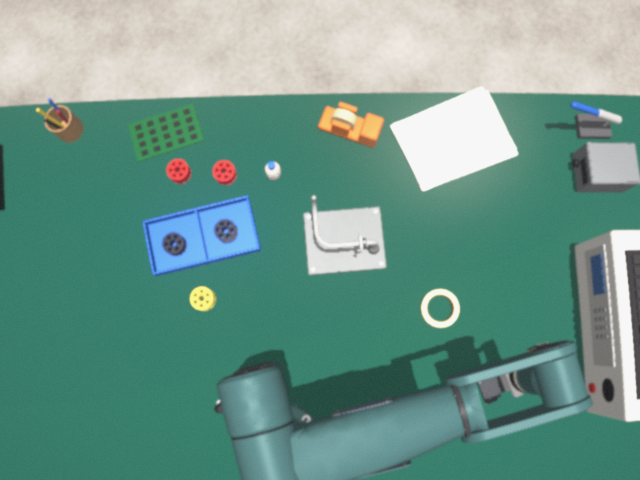

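View pics/side0.png

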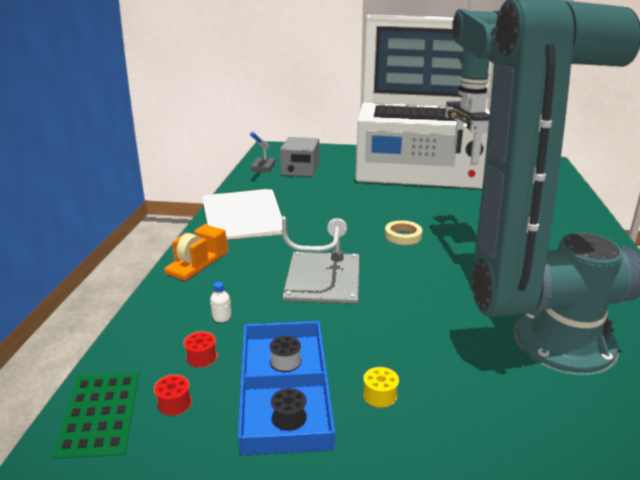

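The top view shows the full spool at about (226,231), with grey winding at (285,353) in the side view. The empty spool is at (174,243). The stand plate is at (345,240) and the rod's upturned tip at about (314,198), or (284,218) in the side view.

```bash
cat > h.py <<'E'
import cv2,numpy as np
from scipy.spatial.transform import Rotation as Ro
def ray(s,uv):
    uv=np.asarray(uv,float).reshape(-1,1,2)
    n=cv2.undistortPoints(uv,s["camera_matrix"],np.array(s["distortion"]))[:,0]
    d=np.c_[n[:,0],-n[:,1],-np.ones(len(n))]@s["pose"][:3,:3].T
    return s["pose"][:3,3],d
def onz(s,uv,z):
    c,d=ray(s,uv); return c+d*((z-c[2])/d[:,2])[:,None]
def proj(s,P):
    P=np.asarray(P,float).reshape(-1,3); q=(P-s["pose"][:3,3])@s["pose"][:3,:3]
    q=q*[1,-1,-1]
    return cv2.projectPoints(q,np.zeros(3),np.zeros(3),s["camera_matrix"],np.array(s["distortion"]))[0][:,0]
def tri(s1,u1,s2,u2):
    c1,d1=ray(s1,u1);c2,d2=ray(s2,u2);d1=d1[0];d2=d2[0]
    a,b=np.linalg.lstsq(np.c_[d1,-d2],c2-c1,rcond=None)[0]
    p,q=c1+a*d1,c2+b*d2
    return (p+q)/2,np.linalg.norm(p-q)
def tool(o):
    return Ro.from_euler('xyz',o["ee_rot"]).as_matrix()
def yaw(R): return np.degrees(np.arctan2(R[1,1],R[0,1]))  # heading of jaw axis (tool y)
E
python3 - <<'E'
from h import *; from bench import robot
t=robot.snapshot("top");s=robot.snapshot("side")
import pickle; pickle.dump((t,s),open("s0.pkl","wb"))
R=tool(robot.get_obs());print(np.round(R,3),yaw(R))
for n,S,box in(("top",t,(295,195,395,285)),("side",s,(270,240,375,310))):
    hsv=cv2.cvtColor(S["image"],cv2.COLOR_RGB2HSV)
    m=((hsv[:,:,1]<50)&(hsv[:,:,2]>90)).astype(np.uint8)
    x0,y0,x1,y1=box; k=np.zeros_like(m);k[y0:y1,x0:x1]=m[y0:y1,x0:x1]
    c=max(cv2.findContours(k,0,cv2.CHAIN_APPROX_NONE)[0],key=cv2.contourArea)
    P=onz(S,c[:,0],0.012)[:,:2]
    r=cv2.minAreaRect((P*1000).astype(np.float32));print(n,"plate",r)
    b=cv2.inRange(hsv,(100,120,80),(125,255,255));b[:, :140]=0;b[:190]=0; b[:,340:]=0
    c=max(cv2.findContours(b,0,cv2.CHAIN_APPROX_NONE)[0],key=cv2.contourArea)
    print("tray",cv2.minAreaRect((onz(S,c[:,0],.04)[:,:2]*1000).astype(np.float32)))
a=cv2.resize(t["image"][195:270,185:285],None,fx=4,fy=4,interpolation=2)
b=cv2.resize(s["image"][320:400,240:340],None,fx=4,fy=4,interpolation=2)
c=cv2.resize(t["image"][185:285,295:395],None,fx=4,fy=4,interpolation=2)[:300]
d=cv2.resize(s["image"][205:285,275:375],None,fx=4,fy=4,interpolation=2)[:300]
im=np.vstack([np.hstack([a,b[:300]]),np.hstack([c,d])])
cv2.imwrite("pics/crop1.png",im[:,:,::-1])
E
```

```text
[[-0.     0.342 -0.94 ]
 [ 0.001 -0.94  -0.342]
 [-1.    -0.001 -0.   ]] -70.01489854375913
top plate ((555.5275268554688, -174.20703125), (219.0546875, 212.4340362548828), 3.814894199371338)
tray ((547.7884521484375, 210.3870849609375), (159.32058715820312, 300.2759704589844), 12.928516387939453)
side plate ((542.291015625, -196.87747192382812), (190.11178588867188, 293.5177307128906), 8.238702774047852)
tray ((547.05322265625, 230.3831787109375), (151.15692138671875, 329.3359069824219), 13.017144203186035)
```

View pics/crop1.png

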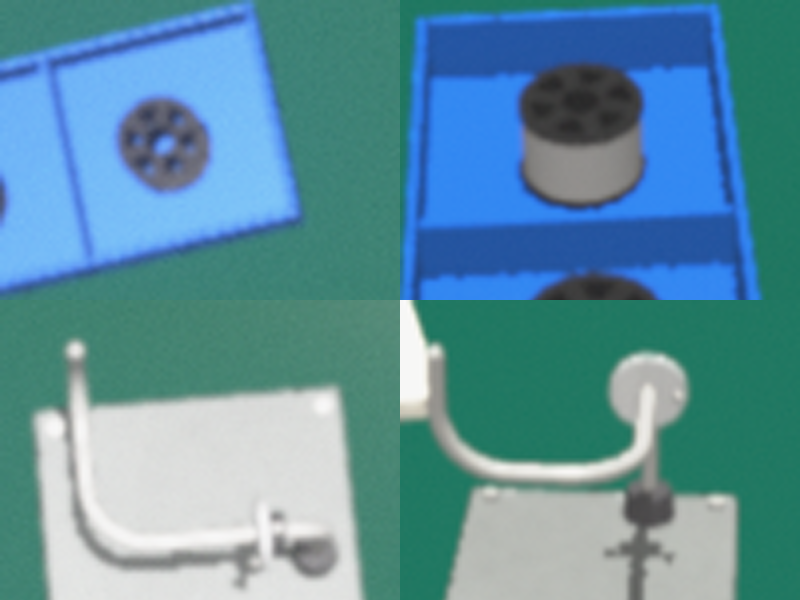

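```bash
cat > m1.py <<'E'
from h import *; import pickle
from scipy.ndimage import map_coordinates as mc
from scipy.optimize import least_squares
t,s=pickle.load(open("s0.pkl","rb"))
def edge(img,p,q,w=5):
    p,q=np.array(p,float),np.array(q,float);d=(q-p);L=np.linalg.norm(d);d/=L;n=np.array([-d[1],d[0]])
    o=np.arange(-w,w+.1,.25);out=[]
    for a in np.linspace(.12,.88,40)*L:
        X=p+d*a+o[:,None]*n
        v=mc(img,[X[:,1],X[:,0]],order=1);v=cv2.GaussianBlur(v.reshape(-1,1),(1,5),1)[:,0]
        g=np.abs(np.gradient(v));k=g.argmax();
        if 3<k<len(o)-4: ww=g[k-3:k+4];out.append(X[k]+ n*(np.sum(ww*o[k-3:k+4])/ww.sum()-o[k]))
    return cv2.fitLine(np.array(out,np.float32),cv2.DIST_HUBER,0,.01,.01)[:,0],len(out)
def corners(img,c):
    L=[edge(img,c[i],c[(i+1)%4])[0] for i in range(4)];r=[]
    for i in range(4):
        a,b=L[i-1],L[i]; k=np.linalg.solve(np.c_[a[:2],-b[:2]],b[2:]-a[2:]); r.append(a[2:]+k[0]*a[:2])
    return np.array(r)
gt=t["image"][:,:,0].astype(float);gs=s["image"][:,:,0].astype(float)
ct=corners(gt,[(304,213),(380,207),(386,268),(310,274)]) # +x+y, +x-y, -x-y, -x+y
cs=corners(gs,[(293.5,253.5),(359.5,254.5),(357,300),(285,299)])
print("px",ct.round(1).tolist(),cs.round(1).tolist())
Pt=onz(t,ct,.012)[:,:2]*1000;Ps=onz(s,cs,.012)[:,:2]*1000
print("top",Pt.round(1).tolist(),"\nside",Ps.round(1).tolist())
for P in(Pt,Ps): print("cen",P.mean(0).round(1),"sides",[round(float(np.linalg.norm(P[i]-P[i-1])),1) for i in range(4)])
print("yaw",[float(np.degrees(np.arctan2(*(v[::-1])))) for v in (Pt[0]-Pt[3],Pt[1]-Pt[2])],[float(np.degrees(np.arctan2(v[1],v[0]))-90) for v in (Pt[0]-Pt[1],Pt[3]-Pt[2])])
# tip blob
print("tip tri",tri(t,(313.7,197.3),s,(284,217.5)))
# spool
for n,S,bx in(("top",t,(210,215,243,248)),("side",s,(266,333,304,358))):
    im=S["image"].astype(int);x0,y0,x1,y1=bx
    m=np.zeros(im.shape[:2],np.uint8);m[y0:y1,x0:x1]=((im[y0:y1,x0:x1].max(2)<(110 if n=="top" else 85))*1)
    c=max(cv2.findContours(m,0,cv2.CHAIN_APPROX_NONE)[0],key=cv2.contourArea)
    P=onz(S,c[:,0],.045)[:,:2]*1000
    print(n,"circle",cv2.minEnclosingCircle(P.astype(np.float32)),cv2.fitEllipse(P.astype(np.float32)))
E
python3 m1.py
```

```text
px [[302.8999938964844, 212.10000610351562], [379.3999938964844, 206.10000610351562], [386.1000061035156, 267.70001220703125], [308.0, 274.5]] [[292.6000061035156, 251.3000030517578], [358.8999938964844, 253.6999969482422], [357.79998779296875, 303.20001220703125], [280.8999938964844, 300.1000061035156]]
top [[611.9, -65.0], [625.1, -274.9], [455.3, -286.7], [440.6, -76.6]] 
side [[625.7, -269.6], [456.0, -281.7], [441.1, -58.5], [610.1, -46.1]]
cen [ 533.2 -175.8] sides [171.7, 210.4, 170.3, 210.6]
cen [ 533.2 -164. ] sides [224.0, 170.1, 223.7, 169.5]
yaw [3.88358557647368, 3.9734015251555945] [3.590726136402182, 3.9815140350926015]
tip tri (array([ 0.60796595, -0.09632906,  0.19009228]), np.float64(0.0001555804415614663))
top circle ((571.2724609375, 144.6031951904297), 15.720802307128906) ((572.9549560546875, 147.51490783691406), (19.7459659576416, 28.897857666015625), 49.142669677734375)
side circle ((561.2654418945312, 149.10389709472656), 29.234302520751953) ((561.3701782226562, 149.1031951904297), (53.325504302978516, 55.62063217163086), 11.168766975402832)
```

```bash
cat > m2.py <<'E'
from m1 import *
hsv=cv2.cvtColor(t["image"],cv2.COLOR_RGB2HSV)
m=np.zeros(hsv.shape[:2],np.uint8)
b=(t["image"][:,:,2]<150);m[212:250,208:244]=b[212:250,208:244]
c=max(cv2.findContours(m,0,cv2.CHAIN_APPROX_NONE)[0],key=cv2.contourArea)
P=onz(t,c[:,0],.045)[:,:2]*1000
C=cv2.fitEllipse(P.astype(np.float32));print("top spool",C)
c2=(561.3,149.1)
for S,cc,n in((t,C[0],"top"),(s,c2,"side")):
  for dx in(-1.5,0,1.5):
    row=[]
    for r in(15,18,21):
        a=np.radians(np.arange(0,360,3));X=np.c_[(cc[0]+dx+r*np.cos(a))/1000,(cc[1]+r*np.sin(a))/1000,np.full(len(a),.045)]
        p=proj(S,X);v=mc(S["image"].sum(2).astype(float) if n=="side" else S["image"][:,:,2].astype(float),[p[:,1],p[:,0]],order=1)
        F=np.fft.fft(v)/len(v)
        row.append((round(float(abs(F[6])),1),round(float(-np.degrees(np.angle(F[6]))/6),1)))
    print(n,dx,row)   # angle = heading of a brightness maximum mod 60
E
python3 m2.py | tail -7
```

```text
top spool ((558.114990234375, 141.2198028564453), (51.72542953491211, 59.78666305541992), 130.8284912109375)
top -1.5 [(5.3, 25.2), (8.9, 25.5), (5.7, 26.2)]
top 0 [(3.9, 24.6), (7.5, 24.8), (4.8, 26.3)]
top 1.5 [(2.2, 23.5), (4.6, 23.6), (2.9, 26.4)]
side -1.5 [(5.7, -2.9), (8.6, -2.8), (8.9, -3.1)]
side 0 [(7.9, -2.4), (10.9, -2.7), (10.5, -3.4)]
side 1.5 [(8.0, -2.3), (11.2, -2.8), (10.3, -3.3)]
```

```bash
cat > rect.py <<'E'
from h import *
def rect(S,c,z,half=36,k=5.5):  # rectified plan: right=+x, up=+y, mm
    g=np.linspace(-half,half,int(2*half*k)); X,Y=np.meshgrid(g,-g)
    P=np.c_[(c[0]+X.ravel())/1000,(c[1]+Y.ravel())/1000,np.full(X.size,z)]
    p=proj(S,P).astype(np.float32).reshape(*X.shape,2)
    return cv2.remap(S["image"],p[...,0],p[...,1],cv2.INTER_CUBIC)
E
python3 - <<'E'
from rect import *;import pickle
t,s=pickle.load(open("s0.pkl","rb"));o=[]
for S in(t,s):
    r=rect(S,(560,144),.045);r=cv2.convertScaleAbs(r,alpha=1.6)
    n=r.shape[0]//2
    cv2.circle(r,(n,n),int(30*5.5),(255,255,0),1);cv2.line(r,(n-10,n),(n+10,n),(255,0,0));cv2.line(r,(n,n-10),(n,n+10),(255,0,0));o.append(r)
cv2.imwrite("pics/rect.png",np.hstack(o)[:,:,::-1])
E
```

```text
(no output)
```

View pics/rect.png

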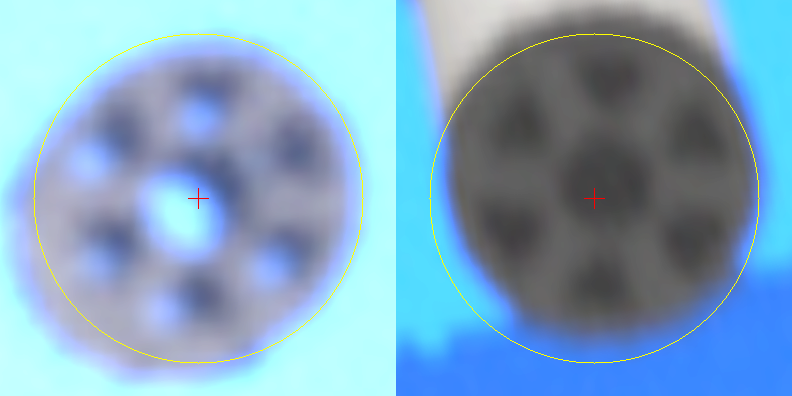

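The rectified views agree: the spool axis is at about (560.5, 144.5) mm, and a pair of opposite openings lies near heading 87° in the world. I'll grip with the jaws along those openings so that the hub ends up aligned with the pin.

Emit:
carry_out([
  [0.2,-2.5,0,0,7.6],
  [0.2,-2.5,0,0,7.6],
  [0.2,-2.5,0,0,7.5],
  [0.2,0,-4,-2,0],
  [0.2,0,-4,-2,0],
  [0.2,0,-4,-2,0],
  [0.2,0,-4,-2,0],
  [0.2,0,-4,-2,0],
  [0.2,0,-4,-2,0],
  [0.2,0,-4,-2,0],
  [0.2,0,-4,-2,0],
  [0.2,0,-4,-2,0],
  [0.2,0,-4,-2,0],
  [0.2,0,-4,-2,0],
  [0.2,0,-4,-2,0],
  [0.2,0,-4,-2,0],
  [0.2,0,-4,-2,0],
  [0.2,0,-4,-2,0],
  [0.2,0,-4,-2,0],
  [0.2,0,-4,-2,0],
])

```text
time: 2.2
tool_pos: [0.5603, 0.1481, 0.2554]
ee_rot: [0.95, 1.57, -2.239]
wrist_force: [0.6, -0.7, 0.3]
width: 0.0749
```

```bash
cat > go.py <<'E'
# usage: go.py x y z [heading]  -> total tool-frame shift (cm) from measured pose ; st: with "s" coords are the stand's (mm)
import sys;from h import *;from bench import robot
C=np.array([533.2,-175.8]);Y=np.radians(3.86);M=np.array([[np.cos(Y),-np.sin(Y)],[np.sin(Y),np.cos(Y)]])
o=robot.get_obs();R=tool(o);p=np.array(o["tool_pos"])*1000
q=p.copy();q[:2]=M.T@(p[:2]-C)
print("t%.2f world"%o["time"],p.round(1),"stand",q.round(1),"head %.2f"%yaw(R),"tilt",R[:2,0].round(4),"F",np.round(o["wrist_force"],1),"T",np.round(o["wrist_torque"],2),"w %.1f"%(o["width"]*1000), "j",np.round(o["joint_positions"],2))
Fs=M.T@np.array(o["wrist_force"])[:2];print("F in stand xy",Fs.round(1))
if len(sys.argv)>3:
    a=sys.argv[1:];st=a[0]=="s";a=[float(v) for v in a if v!="s"];g=np.array(a[:3])
    if st: g[:2]=C+M@g[:2]
    print("shift cm",(R.T@(g-p)/10).round(2))
E
python3 go.py 560.5 144.5 100
```

```text
t2.20 world [560.3 148.1 255.4] stand [ 48.8 321.3 255.4] head -92.70 tilt [-0.0003 -0.0003] F [ 0.6 -0.7  0.3] T [ 0.02  0.01 -0.04] w 74.9 j [ 0.16  0.15  1.15 -0.    1.84  1.78]
F in stand xy [ 0.5 -0.7]
shift cm [15.54  0.35 -0.04]
```

Emit:
carry_out([
  [0.2,4,0.1,0,0],
  [0.2,4,0,0,0],
  [0.2,4,0,0,0],
  [0.2,4,0,0,0],
  [0.2,2,0,0,0],
  [0.2,0,0,0,0],
])

```text
time: 2.8
tool_pos: [0.5563, 0.1447, 0.0707]
ee_rot: [0.212, 1.561, -2.977]
wrist_force: [-0.1, 0.3, 0.4]
width: 0.075
```

```bash
python3 go.py 560.5 144.5 11; python3 - <<'E'
from rect import *;from bench import robot
t=robot.snapshot("top");s=robot.snapshot("side")
a=cv2.resize(t["image"][190:270,180:280],None,fx=4,fy=4,interpolation=2)
b=cv2.resize(s["image"][310:390,235:335],None,fx=4,fy=4,interpolation=2)
cv2.imwrite("pics/pre.png",np.hstack([a,b])[:,:,::-1])
E
```

```text
t2.80 world [556.3 144.7  70.7] stand [ 44.6 318.2  70.7] head -92.71 tilt [-0.0096 -0.0016] F [-0.1  0.3  0.4] T [ 0.05  0.05 -0.  ] w 75.0 j [ 0.16  0.2   1.47 -0.    1.49  1.77]
F in stand xy [-0.1  0.3]
shift cm [ 5.97 -0.01 -0.48]
```

View pics/pre.png

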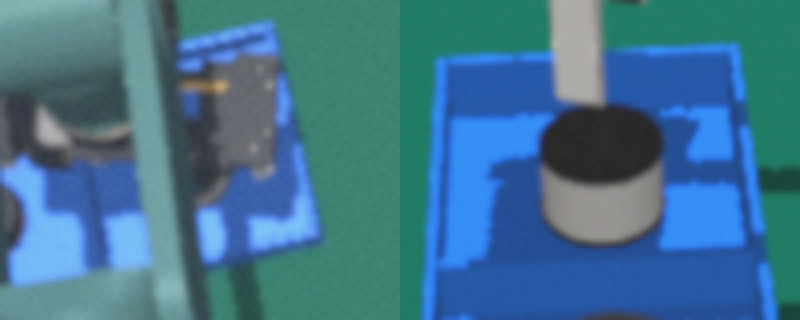

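The near finger is out of frame. The far finger's tip is at about (280,335) in the side view and the spool at (286,346), so I'll check the finger against the arm's own position.

```bash
python3 - <<'E'
from h import *;from bench import robot
import pickle; t,s=pickle.load(open("s0.pkl","rb"))
print(proj(s,[[.5563,.1072,.0707],[.5563,.095,.0707],[.5605,.1445,.045],[.5605,.1145,.045],[.5605,.1745,.045]]))
E
python3 go.py 560.5 144.5 11
```

```text
[[291.31894624 321.49942448]
 [292.49964422 317.76186729]
 [285.7397285  344.18032835]
 [288.78273744 334.42807364]
 [282.54410629 354.41919625]]
t2.90 world [559.9 145.2  76. ] stand [ 48.2 318.5  76. ] head -92.72 tilt [-0.0001 -0.0001] F [0.4 0.1 1.6] T [ 0.    0.05 -0.  ] w 75.2 j [ 0.16  0.19  1.46 -0.    1.49  1.77]
F in stand xy [0.5 0.1]
shift cm [ 6.5   0.07 -0.07]
```

```bash
python3 - <<'E'
from h import *
import pickle; t,s=pickle.load(open("s0.pkl","rb"))
for p in([.5563,.1822,.0707],[.5563,.1945,.0707],[.56,.1822,.076],[.56,.1945,.076],[.56,.1072,.076],[.56,.1072,.17]): print(p,proj(s,p).round(1))
from bench import robot
n=robot.snapshot("side");cv2.imwrite("pics/pre2.png",cv2.resize(n["image"][230:370,220:360],None,fx=4,fy=4,interpolation=2)[:,:,::-1])
E
```

```text
[0.5563, 0.1822, 0.0707] [[283.5 346.2]]
[0.5563, 0.1945, 0.0707] [[282.1 350.6]]
[0.56, 0.1822, 0.076] [[281.4 343.7]]
[0.56, 0.1945, 0.076] [[280. 348.]]
[0.56, 0.1072, 0.076] [[289.3 319.1]]
[0.56, 0.1072, 0.17] [[288.  276.7]]
```

View pics/pre2.png

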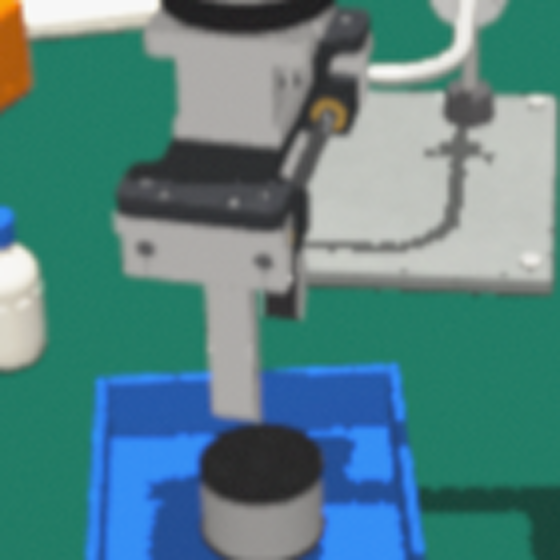

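Both fingertips appear about 10 rows higher than the reported TCP predicts: near one at (279,334), far one at (291,309). I'll check this against the first picture, at the start pose, and with a fresh top view.

```bash
python3 go.py 560.5 144.5 11; python3 - <<'E'
from h import *
import pickle; t,s=pickle.load(open("s0.pkl","rb"))
h=np.radians(-70);y=np.array([np.cos(h),np.sin(h),0])
c=np.array([.188,-.517,.181])
print(proj(s,[c+.047*y,c-.047*y,c+.06*y,c-.06*y]).round(1))
from bench import robot
n=robot.snapshot("top")
a=cv2.resize(n["image"][180:280,170:290],None,fx=3,fy=3,interpolation=2)
b=cv2.resize(s["image"][100:200,430:550],None,fx=3,fy=3,interpolation=2)
cv2.imwrite("pics/pre3.png",np.hstack([a,b])[:,:,::-1])
print(proj(n,[[.56,.182,.076],[.56,.195,.076],[.56,.107,.076],[.56,.095,.076],[.56,.145,.173],[.56,.145+.0885,.173],[.56,.145-.0885,.173]]).round(1))
E
```

```text
t2.95 world [560.9 145.4  77.3] stand [ 49.2 318.6  77.3] head -92.72 tilt [0.0027 0.0003] F [0.4 0.7 1.6] T [ 0.05  0.02 -0.05] w 75.4 j [ 0.16  0.19  1.46 -0.    1.49  1.77]
F in stand xy [0.4 0.7]
shift cm [6.63 0.09 0.05]
[[456.8 160.1]
 [471.7 171.6]
 [454.9 158.7]
 [473.9 173.3]]
[[208.3 227.8]
 [203.4 227.9]
 [236.7 227.3]
 [241.2 227.2]
 [215.7 219.9]
 [180.2 220.5]
 [251.6 219.2]]
```

View pics/pre3.png

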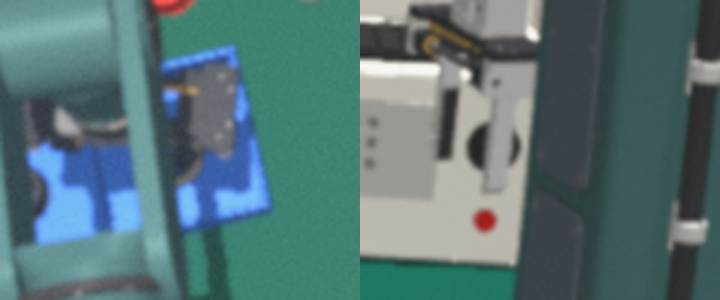

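The same offset of about 20 mm shows at the start pose, so the visible fingertips end above the reported TCP, while x and y agree. I'll descend carefully and feel for the floor.

Emit:
carry_out([
  [0.2,3,0,0,0],
  [0.2,2,0,0,0],
  [0.2,1,0,0,0],
  [0.2,0.4,0,0,0],
  [0.2,0,0,0,0],
  [0.2,0,0,0,0],
])

```text
time: 3.6
tool_pos: [0.561, 0.1454, 0.0133]
ee_rot: [-2.972, 1.568, 0.123]
wrist_force: [0.1, 0.1, 0.3]
width: 0.0753
```

```bash
python3 go.py 560.5 144.5 11; python3 - <<'E'
from h import *
from bench import robot
n=robot.snapshot("side")
b=cv2.resize(n["image"][290:400,220:340],None,fx=5,fy=5,interpolation=2)
cv2.imwrite("pics/pre4.png",b[:,:,::-1])
E
```

```text
t3.60 world [561.  145.4  13.3] stand [ 49.3 318.6  13.3] head -92.72 tilt [0.0028 0.0003] F [0.1 0.1 0.3] T [ 0.08  0.03 -0.02] w 75.3 j [ 0.16  0.24  1.54 -0.    1.36  1.77]
F in stand xy [0.1 0.1]
shift cm [0.23 0.09 0.04]
```

View pics/pre4.png

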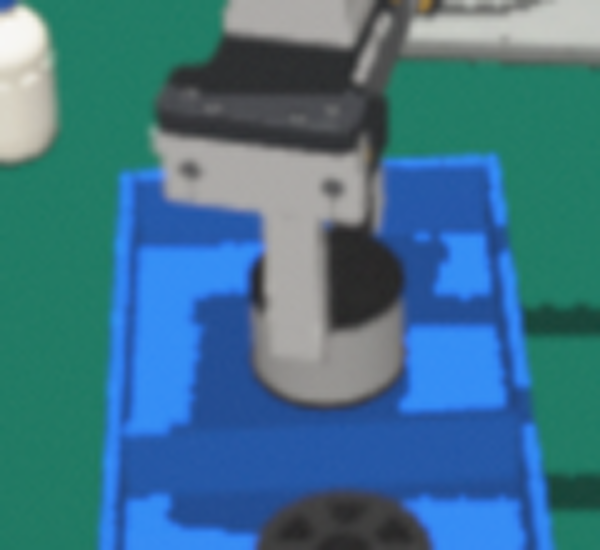

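Emit:
carry_out([
  [0.2,0.2,0,0,0],
  [0.2,0.2,0,0,0],
  [0.2,0.2,0,0,0],
  [0.2,0,0,0,0],
  [0.2,0,0,0,0],
])

```text
time: 4.15
tool_pos: [0.5596, 0.1452, 0.0055]
ee_rot: [0.521, 1.57, -2.668]
wrist_force: [0.7, -0.7, 0.1]
width: 0.075
```

```bash
python3 go.py 560.5 144.5 8
```

```text
t4.15 world [559.6 145.2   5.5] stand [ 48.  318.5   5.5] head -92.71 tilt [-0.0003 -0.0002] F [ 0.7 -0.7  0.1] T [ 0.06  0.03 -0.04] w 75.0 j [ 0.16  0.25  1.54 -0.    1.35  1.77]
F in stand xy [ 0.6 -0.8]
shift cm [-0.25  0.07 -0.09]
```

Emit:
carry_out([
  [0.2,0.2,0,0,0],
  [0.2,0,0,0,0],
])

```text
time: 4.35
tool_pos: [0.5596, 0.1452, 0.0033]
ee_rot: [0.415, 1.57, -2.774]
wrist_force: [0.8, 0.0, -0.3]
width: 0.0754
```

```bash
python3 go.py 560.5 144.5 8
```

```text
t4.35 world [559.6 145.2   3.3] stand [ 47.9 318.4   3.3] head -92.72 tilt [-0.0005 -0.0002] F [ 0.8  0.  -0.3] T [0.01 0.02 0.  ] w 75.4 j [ 0.16  0.25  1.55 -0.    1.35  1.77]
F in stand xy [ 0.8 -0. ]
shift cm [-0.47  0.06 -0.1 ]
```

The reported TCP is already below the tray floor with no contact, which confirms the offset. I'll continue down gently to find the floor.

Emit:
carry_out([
  [0.2,0.3,0,0,0],
  [0.2,0.3,0,0,0],
  [0.2,0.3,0,0,0],
  [0.2,0.3,0,0,0],
  [0.2,0,0,0,0],
])

```text
time: 4.85
tool_pos: [0.5592, 0.1451, -0.0092]
ee_rot: [0.266, 1.569, -2.923]
wrist_force: [0.0, 0.4, -0.7]
width: 0.075
```

Emit:
carry_out([
  [0.2,0.2,0,0,0],
  [0.2,0,0,0,0],
])

```text
time: 5.05
tool_pos: [0.5596, 0.1452, -0.0106]
ee_rot: [0.426, 1.57, -2.763]
wrist_force: [-0.6, 1.1, 0.4]
width: 0.0753
```

```bash
python3 go.py 560.5 144.5 8;python3 - <<'E'
from h import *
from bench import robot
n=robot.snapshot("side")
b=cv2.resize(n["image"][310:390,230:330],None,fx=6,fy=6,interpolation=2)
cv2.imwrite("pics/pre5.png",b[:,:,::-1])
E
```

```text
t5.05 world [559.6 145.2 -10.6] stand [ 48.  318.5 -10.6] head -92.72 tilt [-0.0004 -0.0001] F [-0.6  1.1  0.4] T [0.08 0.04 0.08] w 75.3 j [ 0.16  0.26  1.56 -0.    1.32  1.77]
F in stand xy [-0.6  1.2]
shift cm [-1.86  0.07 -0.09]
```

View pics/pre5.png

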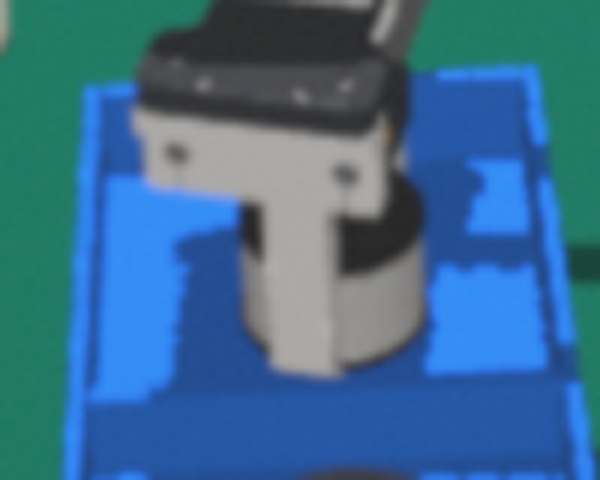

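Emit:
carry_out([
  [0.2,0.3,0,0,0],
  [0.2,0,0,0,0],
])

```text
time: 5.3
tool_pos: [0.5595, 0.1452, -0.0137]
ee_rot: [0.349, 1.57, -2.84]
wrist_force: [0.3, 0.2, -0.2]
width: 0.0748
```

Emit:
carry_out([
  [0.2,0.2,0,0,0],
  [0.2,0,0,0,0],
])

```text
time: 5.5
tool_pos: [0.5595, 0.1452, -0.0157]
ee_rot: [0.384, 1.57, -2.805]
wrist_force: [-0.5, 0.4, -0.5]
width: 0.0752
```

Emit:
carry_out([
  [0.2,0.1,0,0,0],
  [0.2,0,0,0,0],
])

```text
time: 5.7
tool_pos: [0.5597, 0.1452, -0.0165]
ee_rot: [0.516, 1.571, -2.673]
wrist_force: [-0.0, 0.2, -0.7]
width: 0.0749
```

Emit:
carry_out([
  [0.2,0.1,0,0,0],
  [0.2,0,0,0,0],
])

```text
time: 5.9
tool_pos: [0.5597, 0.1452, -0.0175]
ee_rot: [0.538, 1.571, -2.651]
wrist_force: [1.0, 0.3, -0.1]
width: 0.0753
```

Emit:
carry_out([
  [1,0,0,0,0],
  [1,0,0,0,0],
  [1,0,0,0,0],
  [1,0,0,0,0],
  [1,0,0,0,0],
])

```text
time: 6.4
tool_pos: [0.5598, 0.145, -0.0173]
ee_rot: [1.598, 1.57, -1.591]
wrist_force: [-0.4, -1.9, -0.2]
width: 0.0607
```

```bash
python3 go.py s 80 75 225
```

```text
t6.40 world [559.8 145.  -17.3] stand [ 48.1 318.3 -17.3] head -92.72 tilt [-0.     -0.0004] F [-0.4 -1.9 -0.2] T [-0.07  0.06 -0.03] w 60.7 j [ 0.16  0.27  1.57 -0.    1.31  1.77]
F in stand xy [-0.5 -1.8]
shift cm [-24.22  23.82  -5.96]
```

Emit:
carry_out([
  [1,-2,0,0,0],
  [1,-4,0,0,0],
  [1,-4,0,0,0],
  [1,-4,0,0,0],
  [1,-4,0,0,-6.6],
  [1,-4,0,0,0],
  [1,0,3,-0.4,0],
  [1,0,4,-0.5,0],
  [1,0,4,-0.5,0],
  [1,0,4,-0.5,0],
  [1,0,4,-0.5,0],
  [1,0,3,-0.5,0],
  [1,0,2.3,-0.3,0],
  [1,0,0,0,0],
  [1,0,0,0,0],
  [1,0,0,0,0],
])

```text
time: 8.0
tool_pos: [0.6077, -0.0939, 0.2018]
ee_rot: [-0.665, 1.569, 2.546]
wrist_force: [-0.1, -0.3, -3.9]
width: 0.0603
```

```bash
python3 go.py s 80 75 203;python3 - <<'E'
from h import *
from bench import robot
n=robot.snapshot("side");t=robot.snapshot("top")
b=cv2.resize(n["image"][150:270,250:370],None,fx=5,fy=5,interpolation=2)
cv2.imwrite("pics/tip.png",b[:,:,::-1])
for z in(.195,.21,.225,.265):
  print(z,((proj(n,[[.608,-.0956,z]])-[250,150])*5).round(0))
E
```

```text
t8.00 world [607.7 -93.9 201.8] stand [ 79.9  76.7 201.8] head -86.05 tilt [-0.0016  0.0011] F [-0.1 -0.3 -3.9] T [-0.01  0.01 -0.04] w 60.3 j [-0.25  0.23  1.16  0.    1.75  1.26]
F in stand xy [-0.1 -0.3]
shift cm [-0.12  0.17 -0.01]
0.195 [[169. 328.]]
0.21 [[168. 296.]]
0.225 [[167. 263.]]
0.265 [[164. 174.]]
```

View pics/tip.png

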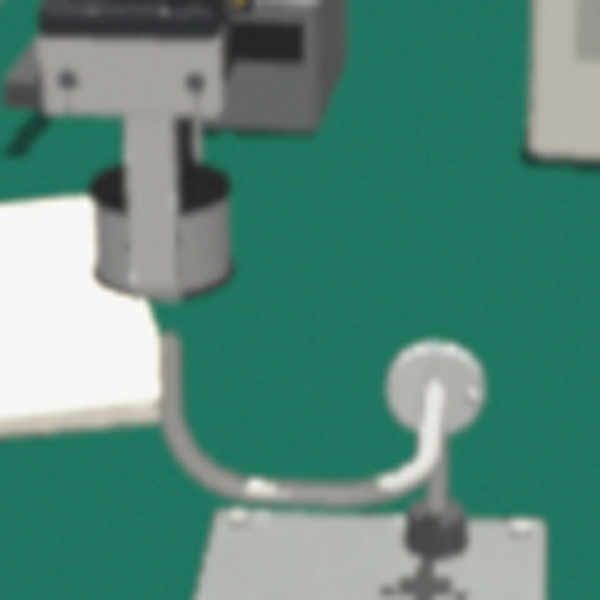

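The spool sits above the rod tip: tip at crop (168,335), spool centred at column 164, about 25 mm of clearance. I'll lower it gently.

Emit:
carry_out([
  [1,1.2,0.15,0,0],
  [1,1.2,0,0,0],
  [1,0.4,0,0,0],
  [1,0.4,0,0,0],
  [1,0.2,0,0,0],
  [1,0,0,0,0],
])

```text
time: 8.7
tool_pos: [0.6082, -0.0965, 0.1684]
ee_rot: [-0.014, 1.571, -3.088]
wrist_force: [-0.4, -0.3, -3.6]
width: 0.0603
```

```bash
python3 go.py s 80 75 148
```

```text
t8.70 world [608.2 -96.5 168.4] stand [ 80.1  74.  168.4] head -86.12 tilt [-0.0003 -0.    ] F [-0.4 -0.3 -3.6] T [ 0.04  0.01 -0.02] w 60.3 j [-0.25  0.24  1.22 -0.    1.68  1.25]
F in stand xy [-0.4 -0.3]
shift cm [ 2.04 -0.1   0.01]
```

Emit:
carry_out([
  [1,0.4,0,0,0],
  [1,0.4,0,0,0],
  [1,0.4,0,0,0],
  [1,0,0,0,0],
])

```text
time: 9.1
tool_pos: [0.6077, -0.0964, 0.1556]
ee_rot: [-0.254, 1.569, 2.955]
wrist_force: [-0.6, 0.1, -4.4]
width: 0.0602
```

Emit:
carry_out([
  [1,0.6,0,0,0],
  [1,0.6,0,0,0],
  [1,0.6,0,0,0],
  [1,0,0,0,0],
])

```text
time: 9.5
tool_pos: [0.6073, -0.0963, 0.1369]
ee_rot: [-0.287, 1.568, 2.922]
wrist_force: [0.1, -0.3, -4.7]
width: 0.0605
```

```bash
python3 go.py s 80 75 133
```

```text
t9.50 world [607.3 -96.3 136.9] stand [ 79.3  74.3 136.9] head -86.12 tilt [-0.0029  0.0006] F [ 0.1 -0.3 -4.7] T [ 0.    0.   -0.03] w 60.5 j [-0.25  0.25  1.28 -0.    1.62  1.25]
F in stand xy [ 0.1 -0.3]
shift cm [ 0.39 -0.07 -0.07]
```

Emit:
carry_out([
  [1,0.5,-0.07,0.1,0],
  [1,0.5,0,0.1,0],
  [1,0.4,0,0,0],
  [1,0,0,0,0],
])

```text
time: 9.9
tool_pos: [0.6056, -0.0958, 0.1236]
ee_rot: [-0.253, 1.569, 2.956]
wrist_force: [-0.1, -0.7, -4.7]
width: 0.0604
```

Emit:
carry_out([
  [1,0.4,0,0.05,0],
  [1,0.4,0,0.1,0],
  [1,0,0,0,0],
])

```text
time: 10.2
tool_pos: [0.6037, -0.0961, 0.116]
ee_rot: [-0.108, 1.568, 3.102]
wrist_force: [-2.3, -0.7, -5.1]
width: 0.0608
```

```bash
python3 go.py s 75.7 75 108
```

```text
t10.20 world [603.7 -96.1 116. ] stand [ 75.7  74.8 116. ] head -86.12 tilt [-0.0023  0.0001] F [-2.3 -0.7 -5.1] T [-0.02  0.39  0.01] w 60.8 j [-0.25  0.25  1.32 -0.    1.58  1.25]
F in stand xy [-2.3 -0.5]
shift cm [ 0.8  -0.02 -0.  ]
```

Emit:
carry_out([
  [1,0.4,0,0,0],
  [1,0.3,0,0.1,0],
  [1,0,0,0,0],
])

```text
time: 10.5
tool_pos: [0.6035, -0.0962, 0.1136]
ee_rot: [2.595, 1.569, -0.478]
wrist_force: [-6.8, 1.3, 8.3]
width: 0.0606
```

```bash
python3 go.py s 75.7 75 108
```

```text
t10.50 world [603.5 -96.2 113.6] stand [ 75.5  74.7 113.6] head -86.12 tilt [ 0.0017 -0.0009] F [-6.8  1.3  8.3] T [0.25 1.44 0.01] w 60.6 j [-0.25  0.24  1.33 -0.    1.57  1.25]
F in stand xy [-6.7  1.8]
shift cm [ 0.56 -0.04 -0.02]
```

It resists pivoting in the grip, so as advised I'll loosen, let it settle into the bend, and look.

Emit:
carry_out([
  [0.3,-0.4,0,0,0],
  [0.25,0,0,0,0],
  [0.25,0,0,0,0],
  [0.25,0,0,0,0],
  [0.25,0,0,0,0],
  [0.25,0,0,0,0],
])

```text
time: 11.1
tool_pos: [0.6037, -0.0961, 0.1133]
ee_rot: [-0.127, 1.57, 3.082]
wrist_force: [0.4, -0.1, 0.4]
width: 0.0703
```

```bash
python3 go.py s 75.7 75 108;python3 - <<'E'
from h import *
from bench import robot
n=robot.snapshot("side")
cv2.imwrite("pics/bend.png",cv2.resize(n["image"][170:270,250:370],None,fx=5,fy=5,interpolation=2)[:,:,::-1])
Y=np.radians(3.86);C=np.array([.5332,-.1758])
for x,z in((80,195),(40,120),(10,120),(75,150),(72,141),(66,134)):
  p=C+np.array([[np.cos(Y),-np.sin(Y)],[np.sin(Y),np.cos(Y)]])@[x/1000,.075]
  print(x,z,((proj(n,[[*p,z/1000]])-[250,170])*5).round(0))
E
```

```text
t11.10 world [603.7 -96.1 113.3] stand [ 75.7  74.7 113.3] head -86.11 tilt [-0.0004  0.    ] F [ 0.4 -0.1  0.4] T [-0.01 -0.01  0.01] w 70.3 j [-0.25  0.24  1.32 -0.    1.57  1.25]
F in stand xy [ 0.4 -0.2]
shift cm [ 0.53 -0.03 -0.  ]
80 195 [[169. 228.]]
40 120 [[265. 386.]]
10 120 [[333. 389.]]
75 150 [[184. 322.]]
72 141 [[191. 341.]]
66 134 [[205. 356.]]
```

View pics/bend.png

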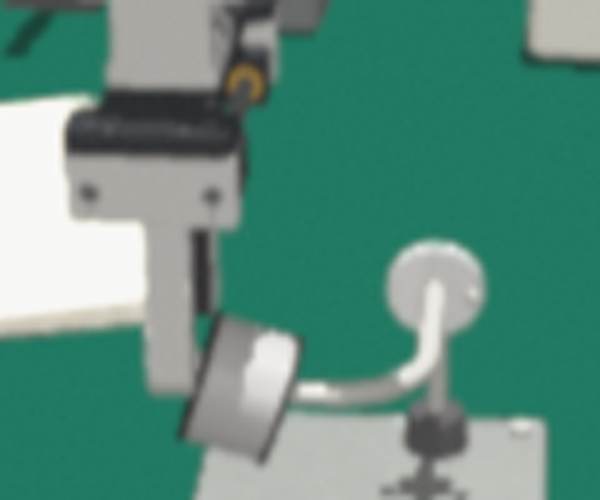

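The spool has slid to near the bend's bottom by itself, tipped about 15° from level. Its middle is at crop (241,388), which is about x=50, z=121 in stand coordinates. I'll regrip it there, with the pads between the flanges.

Emit:
carry_out([
  [0.25,0,0.03,1,0],
  [0.25,0.9,0,1,0],
  [0.25,0.9,0,0.5,0],
  [0.25,0.9,0,0,0],
  [0.25,0,0,0,0],
  [1,0,0,0,0],
  [1,0,0,0,0],
  [1,0,0,0,0],
  [1,0,0,0,0],
])

```text
time: 12.05
tool_pos: [0.5788, -0.0979, 0.0867]
ee_rot: [-0.969, 1.57, 2.241]
wrist_force: [-0.4, 0.4, -0.6]
width: 0.06
```

```bash
python3 go.py s 40 75 86
```

```text
t12.05 world [578.8 -97.9  86.7] stand [50.8 74.7 86.7] head -86.10 tilt [-0.0003  0.0003] F [-0.4  0.4 -0.6] T [ 0.25  0.16 -0.  ] w 60.0 j [-0.26  0.21  1.42  0.    1.51  1.24]
F in stand xy [-0.4  0.5]
shift cm [ 0.07 -0.03  1.08]
```

Emit:
carry_out([
  [1,0,0,0.4,0],
  [1,0,0,0.4,0],
  [1,0,0,0,0],
])

```text
time: 12.35
tool_pos: [0.5696, -0.0988, 0.0865]
ee_rot: [0.065, 1.569, -3.01]
wrist_force: [-0.9, -0.1, -1.5]
width: 0.06
```

```bash
python3 go.py s 40 75 86; cat > sil.py <<'E'
# spool silhouette in side view: bright solder/dark flange vs green -> print rows
from h import *;from bench import robot
n=robot.snapshot("side");h=cv2.cvtColor(n["image"],cv2.COLOR_RGB2HSV)[170:270,250:370]
m=(h[...,1]<110)
for r in range(16,64,2): print(170+r,''.join('#' if (v and w>110) else ('d' if (v or w<55) else '.') for v,w in zip(m[r],h[r,:,2])))
E
python3 sil.py
```

```text
t12.35 world [569.6 -98.8  86.5] stand [41.5 74.4 86.5] head -86.13 tilt [-0.0019 -0.0003] F [-0.9 -0.1 -1.5] T [ 0.09  0.34 -0.02] w 60.0 j [-0.27  0.19  1.45 -0.    1.51  1.23]
F in stand xy [-0.9 -0. ]
shift cm [ 0.05 -0.06  0.15]
186 ......................................#########################ddd#####.................................................
188 .............#####....................#######################d#dd######.................................................
190 #######################...............#########################d#######.................................................
192 ########################..............########################ddddddd###................................................
194 #########################.............d#######################dddddddd#.................................................
196 ##########################............#######################dd...dddd#.................................................
198 ##########################............#######################dd###..dd..........................................
[... 1433 characters left out ...]
##############dd#####............##################........................
224 ##################################################################...........####################.......................
226 ##################################################################...........####################.......................
228 #################################################################............#####################......................
230 #####################################........##########ddd#..................####################.......................
232 #####################################........##########ddd#...................##################........................
```

```bash
sed -i 's/range(16,64,2)/range(60,98,2)/' sil.py; python3 sil.py
```

```text
230 #####################################........##########ddd#..................####################.......................
232 #####################################........##########ddd#...................##################........................
234 ######################################.......##########ddd#....................################.........................
236 #####################...........######.......#################....................##########............................
238 .................................#######.....##################dd..................#######..............................
240 ..................................#######....d#################d...................#######..............................
242 ...................................#########dd#################d.................#########..............................
244 .....................................#######d#################dd..............############..............................
246 .......................................####dd#################d###########################......
[... 574 characters left out ...]
#############d######################dddddddddddd#################..........
258 .........................................#################d######################dddddddddddd#################..........
260 ........................................#################d#########################dddddddd###################..........
262 ........................................#############################################d########################..........
264 ........................................############################################dd########################..........
266 .......................................###########################################ddddd#######################..........
```

Silhouette check: the spool is centred on the pads at about x=41 in stand coordinates and is still tipped about 12°. I'll go on to the straight part, loosen there so it hangs level, and regrip.

Emit:
carry_out([
  [1,0,0.05,0.4,0],
  [1,0,0,0.4,0],
  [1,0,0,0.4,0],
  [1,0,0,0.2,0],
  [1,0,0,0,0],
])

```text
time: 12.95
tool_pos: [0.5597, -0.0991, 0.086]
ee_rot: [-2.955, 1.564, 0.255]
wrist_force: [8.8, 2.1, -9.4]
width: 0.06
```

```bash
python3 go.py s 26 75 86; python3 sil.py | sed -n '4,20p'
```

```text
t12.95 world [559.7 -99.1  86. ] stand [31.6 74.7 86. ] head -86.08 tilt [0.0067 0.0018] F [ 8.8  2.1 -9.4] T [ 0.45 -1.59  0.  ] w 60.0 j [-0.28  0.16  1.48  0.    1.5   1.22]
F in stand xy [9.  1.5]
shift cm [-0.   -0.03  0.56]
236 ####################............######............###############.................##########............................
238 .................................#######..........d#################d..............#######..............................
240 ..................................#######.........d################dd..............#######..............................
242 ...................................#########.....dd################d.............#########..............................
244 .....................................###########dd#################d........##############..............................
246 .......................................#########dd################dd######################..............................
248 ..........................................#####dd#################d################..#####..........................
[... 429 characters left out ...]
#d################d#################dddddddddddd#################..........
258 .........................................######################d#################dddddddddddd#################..........
260 ........................................######################d####################dddddddd###################..........
262 ........................................#############################################d########################..........
264 ........................................############################################dd########################..........
266 .......................................############################################dddd#######################..........
```

Resistance is about 9 N while it is still tipped, so I'm loosening here.

Emit:
carry_out([
  [0.27,0,0,0,0],
  [0.27,0,0,0,0],
  [0.27,0,0,0,0],
  [0.27,0,0,0,0],
  [0.27,0,0,0,0],
])

```text
time: 13.5
tool_pos: [0.5569, -0.1004, 0.087]
ee_rot: [2.248, 1.57, -0.826]
wrist_force: [-0.0, -0.2, -0.5]
width: 0.0687
```

```bash
python3 go.py s 26 75 86; python3 sil.py | sed -n '4,20p'
```

```text
t13.50 world [ 556.9 -100.4   87. ] stand [28.7 73.6 87. ] head -86.13 tilt [ 0.0004 -0.0005] F [-0.  -0.2 -0.5] T [ 0.02  0.02 -0.  ] w 68.7 j [-0.28  0.16  1.48 -0.    1.5   1.22]
F in stand xy [-0.  -0.2]
shift cm [ 0.1  -0.14  0.27]
236 #####################...........######............d###########dd#.................##########............................
238 .................................######..........dd###############dd...............#######..............................
240 ..................................#######........dd###############dd...............#######..............................
242 ...................................#########.....d################dd..............########..............................
244 .....................................###########dd###############ddd........##############..............................
246 .......................................#########dd###############dddd#####################..............................
248 ..........................................######d################dd################..#####...................
[... 436 characters left out ...]
###d################ddd#############dddddddddddd#################..........
258 .........................................#######d################ddd#############dddddddddddd#################..........
260 ........................................########dd###############dd################ddddddddd##################..........
262 ........................................#########################dd##################d########################..........
264 ........................................############################################dd########################..........
266 .......................................###########################################dddddd######################..........
```

It hangs level now, centred at about x=30. I'll regrip it and lift it to rod height.

Emit:
carry_out([
  [0.27,0,-0.1,0,0],
  [1,0,0,0,0],
  [1,0,0,0,0],
  [1,0,0,0,0],
  [1,0,0,0,0],
  [1,-0.2,0,0,0],
  [1,0,0,0,0],
])

```text
time: 14.25
tool_pos: [0.5563, -0.0991, 0.0878]
ee_rot: [-0.118, 1.569, 3.091]
wrist_force: [-0.2, 1.2, -4.7]
width: 0.0597
```

```bash
python3 go.py s 26 75 90
```

```text
t14.25 world [556.3 -99.1  87.8] stand [28.2 74.9 87.8] head -86.12 tilt [-0.0016  0.0001] F [-0.2  1.2 -4.7] T [0.02 0.02 0.03] w 59.7 j [-0.28  0.16  1.48 -0.    1.51  1.23]
F in stand xy [-0.1  1.2]
shift cm [-0.22 -0.01  0.22]
```

Emit:
carry_out([
  [1,-0.2,0,0,0],
  [1,0,0,0,0],
])

```text
time: 14.45
tool_pos: [0.5566, -0.0992, 0.0903]
ee_rot: [-0.034, 1.57, -3.108]
wrist_force: [-0.7, 0.3, -4.2]
width: 0.0602
```

```bash
python3 go.py s 26 75 90
```

```text
t14.45 world [556.6 -99.2  90.3] stand [28.5 74.9 90.3] head -86.12 tilt [-0.0006 -0.    ] F [-0.7  0.3 -4.2] T [-0.03 -0.02 -0.01] w 60.2 j [-0.28  0.16  1.47 -0.    1.51  1.23]
F in stand xy [-0.7  0.4]
shift cm [ 0.03 -0.01  0.25]
```

Emit:
carry_out([
  [1,-0.25,0,0,0],
  [1,0,0,0,0],
])

```text
time: 14.65
tool_pos: [0.557, -0.0992, 0.0935]
ee_rot: [2.614, 1.57, -0.46]
wrist_force: [-0.4, -0.0, -4.9]
width: 0.0598
```

Emit:
carry_out([
  [1,-0.1,0,0,0],
  [1,0,0,0,0],
])

```text
time: 14.85
tool_pos: [0.5569, -0.0992, 0.0944]
ee_rot: [2.548, 1.57, -0.526]
wrist_force: [0.0, -0.2, -4.8]
width: 0.0602
```

Emit:
carry_out([
  [1,-0.1,0,0,0],
  [1,0,0,0,0],
])

```text
time: 15.05
tool_pos: [0.5568, -0.0991, 0.0947]
ee_rot: [-0.249, 1.57, 2.961]
wrist_force: [1.8, -0.3, -6.7]
width: 0.0599
```

Emit:
carry_out([
  [1,0.45,0.3,0,0],
  [1,0,0,0,0],
])

```text
time: 15.25
tool_pos: [0.5565, -0.1024, 0.09]
ee_rot: [-0.101, 1.569, 3.108]
wrist_force: [0.1, 0.3, -3.8]
width: 0.0597
```

Emit:
carry_out([
  [1,0,0.1,0,0],
  [1,0,0,0,0],
])

```text
time: 15.45
tool_pos: [0.5567, -0.1027, 0.0904]
ee_rot: [-0.888, 1.569, 2.322]
wrist_force: [0.1, 0.6, -4.8]
width: 0.0597
```

Emit:
carry_out([
  [1,0,0.1,0,0],
  [1,0,0,0,0],
])

```text
time: 15.65
tool_pos: [0.5567, -0.1028, 0.0904]
ee_rot: [-1.212, 1.568, 1.998]
wrist_force: [-1.0, 4.7, -4.2]
width: 0.0599
```

Emit:
carry_out([
  [1,0,-0.8,0,0],
  [1,0,0,0,0],
])

```text
time: 15.85
tool_pos: [0.5571, -0.0961, 0.0912]
ee_rot: [2.274, 1.569, -0.799]
wrist_force: [0.4, -0.5, -3.4]
width: 0.0599
```

Emit:
carry_out([
  [1,0,-0.1,0,0],
  [1,0,0,0,0],
])

```text
time: 16.05
tool_pos: [0.5568, -0.0955, 0.0911]
ee_rot: [2.205, 1.569, -0.868]
wrist_force: [-0.5, 0.9, -4.3]
width: 0.06
```

Emit:
carry_out([
  [1,0,-0.1,0,0],
  [1,0,0,0,0],
])

```text
time: 16.25
tool_pos: [0.5567, -0.0951, 0.0909]
ee_rot: [1.891, 1.569, -1.183]
wrist_force: [0.2, -2.3, -4.2]
width: 0.0605
```

```bash
python3 go.py s 26 75 90
```

```text
t16.25 world [556.7 -95.1  90.9] stand [28.9 78.9 90.9] head -86.14 tilt [ 0.0008 -0.0019] F [ 0.2 -2.3 -4.2] T [-0.38 -0.06 -0.01] w 60.5 j [-0.27  0.15  1.48 -0.    1.51  1.23]
F in stand xy [ 0.  -2.3]
shift cm [0.1  0.39 0.29]
```

The probing puts the rod centre at y ≈ 75.1 (stand coordinates) and at TCP z ≈ 90.6. That matches the geometry, so the calibration holds. I'll work out the corner path next.

```bash
cat > path.py <<'E'
import numpy as np;from scipy.optimize import minimize
# rod centre line in stand xy (leg1 -> corner -> leg2)
s=np.arange(0,200,.5);L1=40;A=40*np.pi/2
def P(s):
    if s<L1: return (10+L1-s,75)
    if s<L1+A: a=(s-L1)/40; return (10-40*np.sin(a),35+40*np.cos(a))
    return (-30,35-(s-L1-A))
rod=np.array([P(v) for v in s])
def dev(v,c0):   # v: lateral offset, heading; spool mid on normal through point c0 of rod
    i=c0; n=nrm[i]; m=rod[i]+n*v[0]; u=np.array([np.cos(v[1]),np.sin(v[1])]); d=rod-m
    ax=d@u; k=np.abs(ax)<20.3; return np.abs(d@[-u[1],u[0]])[k].max()
tan=np.gradient(rod,axis=0);tan/=np.linalg.norm(tan,axis=1)[:,None];nrm=np.c_[-tan[:,1],tan[:,0]] # left of travel = to corner centre
def path(s0,s1,ds):
    out=[]
    for q in np.arange(s0,s1+.01,ds):
        i=int(q*2);h0=np.arctan2(tan[i,1],tan[i,0])%(2*np.pi)
        best=min((minimize(dev,[o,h0+a],args=(i,),method='Nelder-Mead',options=dict(xatol=1e-3,fatol=1e-3)) for o in(0,1.5,3) for a in(-.1,0,.1)),key=lambda r:r.fun)
        m=rod[i]+nrm[i]*best.x[0];out.append((*m,np.degrees(best.x[1]),best.fun))
    return np.array(out)
def rows(out,off=0):  # tool rows; off: spool mid lies off mm behind TCP (against tool z=travel)
    r=[]
    u=lambda h:np.array([np.cos(np.radians(h)),np.sin(np.radians(h))])
    for a,b in zip(out[:-1],out[1:]):
        d=(b[:2]+u(b[2])*off)-(a[:2]+u(a[2])*off);y=np.radians(a[2]-270)  # jaw heading in stand: 180->-90
        ty=d@[np.cos(y),np.sin(y)];tz=d@u(a[2])
        r.append([round(ty/10,2),round(tz/10,2),round(-(b[2]-a[2]),1)])
    return r
if __name__=="__main__":
    o=path(20,122,6);print(o.round(2));print(rows(o,1.5))
E
python3 path.py; python3 - <<'E'
from h import *;from bench import robot
n=robot.snapshot("side");im=cv2.cvtColor(n["image"],cv2.COLOR_RGB2HSV)
for r in(250,252,254): print(r,' '.join(f"{a}/{b}" for a,b in zip(im[r,292:324,1],im[r,292:324,2])))
Y=np.radians(3.86);C=np.array([.5332,-.1758]);M=np.array([[np.cos(Y),-np.sin(Y)],[np.sin(Y),np.cos(Y)]])
for x in(8,28,30,48): print(x,proj(n,[[*(C+M@[x/1000,.079]),.12],[*(C+M@[x/1000,.107]),.12]]).round(1).tolist())
E
```

```text
[[ 3.0000e+01  7.5000e+01  1.8000e+02  0.0000e+00]
 [ 2.4000e+01  7.4970e+01  1.8064e+02  1.9000e-01]
 [ 1.8000e+01  7.4750e+01  1.8257e+02  6.5000e-01]
 [ 1.2000e+01  7.4160e+01  1.8602e+02  1.2600e+00]
 [ 6.1800e+00  7.3100e+01  1.9086e+02  1.8700e+00]
 [ 6.7000e-01  7.1540e+01  1.9653e+02  2.3200e+00]
 [-4.5600e+00  6.9430e+01  2.0332e+02  2.6200e+00]
 [-9.5000e+00  6.6800e+01  2.1151e+02  2.6900e+00]
 [-1.4030e+01  6.3530e+01  2.2011e+02  2.6900e+00]
 [-1.8030e+01  5.9620e+01  2.2870e+02  2.6900e+00]
 [-2.1390e+01  5.5160e+01  2.3729e+02  2.6900e+00]
 [-2.4100e+01  5.0260e+01  2.4561e+02  2.6500e+00]
 [-2.6280e+01  4.5070e+01  2.5257e+02  2.3700e+00]
 [-2.7890e+01  3.9600e+01  2.5854e+02  1.9500e+00]
 [-2.9050e+01  3.3830e+01  2.6343e+02  1.3400e+00]
 [-2.9700e+01  2.7830e+01  2.6706e+02  7.2000e-01]
 [-2.9950e+01  2.1830e+01  2.6917e+02  2.4000e-01]
 [-3.0000e+01  1.5830e+01  2.6999e+02  0.0000e+00]]
[[np.float64(0.0), np.float64(0.6), np.float64(-0.6)], [np.float64(0.02), np.float64(0.6), np.float64(-1.9)], [np.float64(0.04), np.float64(0.6), np.float64(-3.5)], [np.float64(0.06
[... 829 characters left out ...]
153 9/147 9/163 9/170 9/170 8/169 10/171 9/170 9/171 9/177 10/186 8/166 8/161 7/155 6/126 3/79 9/82 10/129 12/143 14/146 20/142 24/141 26/138 34/135
252 120/127 53/149 25/165 16/176 14/181 12/128 5/103 5/140 8/153 7/156 9/167 11/170 8/169 9/170 11/169 11/170 9/170 7/175 10/181 8/162 7/154 7/149 6/122 7/76 0/51 29/80 56/122 69/140 75/142 77/139 74/131 80/127
254 62/139 12/175 8/187 7/182 9/163 9/108 8/97 7/137 5/149 7/156 9/169 8/170 9/170 9/171 9/170 9/170 9/170 9/173 9/174 7/154 5/148 5/144 4/117 7/70 10/50 5/101 8/167 8/185 10/186 10/186 8/182 8/183
8 [[317.5, 248.7], [316.4, 254.9]]
28 [[308.3, 248.3], [307.1, 254.6]]
30 [[307.4, 248.3], [306.1, 254.6]]
48 [[299.1, 248.0], [297.7, 254.2]]
```

```bash
python3 - <<'E'
from path import *
o=path(20,120,5);np.save("o.npy",o)
for a,r in zip(o,rows(o,1)): print(a.round(1),[float(v) for v in r])
E
```

```text
[ 30.  75. 180.   0.] [0.0, 0.5, -0.4]
[2.500e+01 7.500e+01 1.804e+02 1.000e-01] [0.01, 0.5, -1.3]
[ 20.   74.9 181.8   0.5] [0.02, 0.5, -2.4]
[ 15.   74.5 184.2   1. ] [0.03, 0.5, -3.2]
[ 10.   73.9 187.4   1.5] [0.05, 0.48, -4.2]
[  5.2  72.8 191.6   2. ] [0.05, 0.47, -4.9]
[  0.7  71.5 196.5   2.3] [0.05, 0.47, -5.5]
[ -3.7  69.8 202.1   2.6] [0.05, 0.46, -6.6]
[ -7.9  67.7 208.7   2.7] [0.04, 0.46, -7.1]
[-11.8  65.3 215.8   2.7] [0.04, 0.46, -7.2]
[-15.4  62.3 223.    2.7] [0.04, 0.46, -7.2]
[-18.6  58.9 230.1   2.7] [0.04, 0.46, -7.2]
[-21.4  55.2 237.3   2.7] [0.04, 0.46, -7.0]
[-23.7  51.1 244.3   2.7] [0.02, 0.47, -6.0]
[-25.6  46.8 250.3   2.5] [0.02, 0.47, -5.4]
[-27.1  42.4 255.7   2.2] [0.0, 0.48, -4.7]
[-28.4  37.7 260.4   1.7] [0.01, 0.5, -3.7]
[-29.2  32.8 264.1   1.2] [0.01, 0.5, -3.0]
[-29.7  27.8 267.1   0.7] [0.01, 0.5, -1.8]
[-29.9  22.8 268.9   0.3] [0.0, 0.5, -1.0]
```

Emit:
carry_out([
  [1,0,0.4,0,0],
  [1,0,0,0,0],
])

```text
time: 16.5
tool_pos: [0.5567, -0.0983, 0.0906]
ee_rot: [-1.072, 1.57, 2.137]
wrist_force: [-0.2, -0.1, -4.7]
width: 0.0599
```

```bash
python3 go.py s 29 75 90.6
```

```text
t16.50 world [556.7 -98.3  90.6] stand [28.6 75.7 90.6] head -86.14 tilt [-0.0002  0.0004] F [-0.2 -0.1 -4.7] T [ 0.01 -0.01 -0.08] w 59.9 j [-0.28  0.16  1.47  0.    1.51  1.23]
F in stand xy [-0.2 -0.1]
shift cm [-0.    0.07 -0.04]
```

Emit:
carry_out([
  [1,0,0.05,0.5,-0.4],
  [1,0,0.02,0.5,-1.3],
  [1,0,0.02,0.5,-2.4],
  [1,0,0.03,0.5,-3.2],
  [1,0,0,0,0],
])

```text
time: 17.0
tool_pos: [0.5363, -0.1014, 0.0908]
ee_rot: [1.387, 1.57, -1.559]
wrist_force: [0.2, -1.1, -4.2]
width: 0.0601
```

Emit:
carry_out([
  [1,0,0.05,0.48,-4.2],
  [1,0,0.05,0.47,-4.9],
  [1,0,0,0,0],
])

```text
time: 17.3
tool_pos: [0.5282, -0.1051, 0.0912]
ee_rot: [1.984, 1.569, -0.805]
wrist_force: [0.5, -1.7, -4.2]
width: 0.0604
```

```bash
cat > chk.py <<'E'
import sys,io,numpy as np;exec(open("go.py").read())
o2=np.load("o.npy");i=int(sys.argv[1]) if len(sys.argv)<3 else 0
i=int(sys.argv[1]);b=o2[i];u=np.array([np.cos(np.radians(b[2])),np.sin(np.radians(b[2]))])
g=b[:2]+u*1.0
print("want stand",g.round(1),"jaw head(world) %.2f"%(b[2]-270+3.86)); gw=C+M@g
print("corr cm",(R.T@(np.array([*gw,90.6])-p)/10).round(2),"turn %.1f"%(-((b[2]-270+3.86)-yaw(R))))
E
python3 chk.py 6
```

```text
t17.30 world [ 528.2 -105.1   91.2] stand [-0.2 70.9 91.2] head -69.78 tilt [ 0.0015 -0.0016] F [ 0.5 -1.7 -4.2] T [-0.42 -0.2   0.08] w 60.4 j [-0.3   0.1   1.54 -0.    1.5   0.92]
F in stand xy [ 0.4 -1.7]
want stand [-0.3 71.3] jaw head(world) -69.61
corr cm [ 0.06 -0.04 -0.01] turn -0.2
```

Smooth so far, with forces around 2 N. Next section of the corner.

Emit:
carry_out([
  [1,0.03,0.02,0.47,-5.6],
  [1,0,0.05,0.46,-6.6],
  [1,0,0.04,0.46,-7.1],
  [1,0,0,0,0],
])

```text
time: 17.7
tool_pos: [0.5173, -0.112, 0.0911]
ee_rot: [2.106, 1.567, -0.348]
wrist_force: [3.3, -1.6, -4.8]
width: 0.0598
```

```bash
python3 chk.py 9
```

```text
t17.70 world [ 517.3 -112.    91.1] stand [-11.6  64.8  91.1] head -50.55 tilt [ 0.0033 -0.0012] F [ 3.3 -1.6 -4.8] T [-0.29 -0.67  0.08] w 59.8 j [-0.32  0.07  1.56 -0.    1.5   0.56]
F in stand xy [ 3.2 -1.8]
want stand [-12.6  64.7] jaw head(world) -50.33
corr cm [ 0.05 -0.05  0.09] turn -0.2
```

Emit:
carry_out([
  [1,0.03,0.05,0.5,-7.3],
  [1,0,0.05,0.46,-7.2],
  [1,0,0.04,0.46,-7.2],
  [1,0,0,0,0],
])

```text
time: 18.1
tool_pos: [0.5085, -0.1229, 0.0905]
ee_rot: [1.819, 1.568, -0.257]
wrist_force: [4.4, -0.6, -4.9]
width: 0.0598
```

```bash
python3 chk.py 12
```

```text
t18.10 world [ 508.5 -122.9   90.5] stand [-21.1  54.4  90.5] head -28.94 tilt [ 0.0027 -0.0007] F [ 4.4 -0.6 -4.9] T [-0.21 -0.86  0.12] w 59.8 j [-0.35  0.06  1.58  0.    1.5   0.16]
F in stand xy [ 4.3 -0.9]
want stand [-21.9  54.3] jaw head(world) -28.85
corr cm [-0.01 -0.07  0.05] turn -0.1
```

Emit:
carry_out([
  [1,0,0.06,0.48,-7.1],
  [1,0,0.05,0.47,-6],
  [1,0,0.03,0.47,-5.4],
  [1,0,0,0,0],
])

```text
time: 18.5
tool_pos: [0.503, -0.1367, 0.0899]
ee_rot: [-0.805, 1.57, -2.559]
wrist_force: [0.3, -0.9, -3.5]
width: 0.06
```

```bash
python3 chk.py 15
```

```text
t18.50 world [ 503.  -136.7   89.9] stand [-27.5  41.   89.9] head -10.53 tilt [-0.001  -0.0006] F [ 0.3 -0.9 -3.5] T [-0.2  -0.29  0.01] w 60.0 j [-0.37  0.06  1.58 -0.    1.5  -0.19]
F in stand xy [ 0.2 -0.9]
want stand [-27.4  41.4] jaw head(world) -10.43
corr cm [-0.07 -0.   -0.04] turn -0.1
```

Emit:
carry_out([
  [1,-0.05,0,0.45,-4.8],
  [1,0,0.01,0.5,-3.7],
  [1,0,0.01,0.5,-3],
  [1,0,0.01,0.5,-1.8],
  [1,0,0,0.5,-1.1],
  [1,0,0,0,0],
])

```text
time: 19.1
tool_pos: [0.5021, -0.1611, 0.0903]
ee_rot: [-1.627, 1.57, -3.129]
wrist_force: [0.1, -0.0, -4.4]
width: 0.0599
```

```bash
python3 chk.py 20; python3 go.py s -30 -10 90.6
```

```text
t19.10 world [ 502.1 -161.1   90.3] stand [-30.   16.8  90.3] head 3.97 tilt [-0.0013 -0.    ] F [ 0.1 -0.  -4.4] T [ 0.01 -0.05 -0.01] w 59.9 j [-0.42  0.07  1.57 -0.    1.5  -0.49]
F in stand xy [ 0. -0.]
want stand [-30.   16.8] jaw head(world) 3.72
corr cm [-0.03  0.   -0.01] turn 0.3
t19.10 world [ 502.1 -161.1   90.3] stand [-30.   16.8  90.3] head 3.97 tilt [-0.0013 -0.    ] F [ 0.1 -0.  -4.4] T [ 0.01 -0.05 -0.01] w 59.9 j [-0.42  0.07  1.57 -0.    1.5  -0.49]
F in stand xy [ 0. -0.]
shift cm [-0.03 -0.01  2.68]
```

Through the corner cleanly. The rear face is towards the side camera, so I'll measure the opening phase numerically before engaging.

```bash
cat > phase.py <<'E'
import sys;from h import *;from bench import robot
from scipy.ndimage import map_coordinates as mc
Y=np.radians(3.86);C=np.array([.5332,-.1758]);M=np.array([[np.cos(Y),-np.sin(Y)],[np.sin(Y),np.cos(Y)]])
n=robot.snapshot("side");fy=float(sys.argv[1]);zc=float(sys.argv[2]);g=cv2.cvtColor(n["image"],cv2.COLOR_RGB2GRAY).astype(float)
def W(x,z): x=np.atleast_1d(x);z=np.atleast_1d(z);xy=(C+(np.c_[x/1000,np.full(len(x),fy/1000)])@M.T);return np.c_[xy,z/1000]
res=[]
for dx in(-2,0,2):
  for dz in(-6,-4,-2,0,2):
    a=np.radians(np.arange(0,360,3));F=0
    for r in(16,18,20):
        p=proj(n,W(-30+dx+r*np.cos(a),zc+dz+r*np.sin(a)));v=mc(g,[p[:,1],p[:,0]],order=1)
        F=F+np.fft.fft(v)/len(v)/3
    res.append((abs(F[6]),dx,dz,(np.degrees(np.pi-np.angle(F[6]))/6)%60, abs(F[1])))
for r in sorted(res,reverse=True)[:6]: print(np.round(r,1))   # strength, dx, dz, dark(opening) phase mod 60
gx=np.linspace(-36,36,396);X,Z=np.meshgrid(gx,-gx)
p=proj(n,W(-30+X.ravel(),zc+Z.ravel())).astype(np.float32).reshape(396,396,2)
cv2.imwrite(sys.argv[3],cv2.convertScaleAbs(cv2.remap(n["image"],p[...,0],p[...,1],cv2.INTER_CUBIC),alpha=1.5)[:,:,::-1])
E
python3 phase.py 37.8 120 pics/face1.png
```

```text
[ 4.   0.  -6.  57.2 10.5]
[ 3.9  0.  -4.  52.6 10.7]
[ 3.9 -2.  -4.  54.8 10.5]
[ 3.8 -2.  -2.  50.5 10.6]
[ 3.6 -2.  -6.  58.9 10.4]
[ 3.5  2.  -6.  55.9 10.6]
```

The opening phase is about −5° ± 4° from the pin direction, inside the ±8° play. I'll advance and feel for the pin.

Emit:
carry_out([
  [1,0,0,0.6,0.2],
  [1,0,0,0.6,0],
  [1,0,0,0.5,0],
  [1,0,0,0,0],
])

```text
time: 19.55
tool_pos: [0.5038, -0.1786, 0.0906]
ee_rot: [-0.059, 1.57, -1.562]
wrist_force: [-0.0, 0.4, -4.6]
width: 0.0599
```

Emit:
carry_out([
  [1,0,0,0.3,0],
  [1,0,0,0,0],
])

```text
time: 19.75
tool_pos: [0.504, -0.181, 0.0906]
ee_rot: [0.062, 1.571, -1.439]
wrist_force: [0.5, -1.0, -3.2]
width: 0.0599
```

Emit:
carry_out([
  [1,0,0,0.3,0],
  [1,0,0,0,0],
])

```text
time: 19.95
tool_pos: [0.5042, -0.184, 0.0906]
ee_rot: [0.119, 1.57, -1.383]
wrist_force: [-0.8, -0.9, -3.9]
width: 0.0601
```

```bash
python3 go.py s -30 -10 90.6
```

```text
t19.95 world [ 504.2 -184.    90.6] stand [-29.5  -6.2  90.6] head 3.97 tilt [ 0.0001 -0.0003] F [-0.8 -0.9 -3.9] T [ 0.04 -0.14 -0.02] w 60.1 j [-0.46  0.09  1.54 -0.    1.5  -0.52]
F in stand xy [-0.9 -0.9]
shift cm [-0.   -0.05  0.38]
```

Emit:
carry_out([
  [1,0,-0.05,0.2,0],
  [1,0,0,0,0],
])

```text
time: 20.15
tool_pos: [0.5038, -0.1859, 0.0906]
ee_rot: [-0.262, 1.571, -1.763]
wrist_force: [0.7, 0.0, -4.4]
width: 0.0601
```

Emit:
carry_out([
  [1,0,0,0.2,0],
  [1,0,0,0,0],
])

```text
time: 20.35
tool_pos: [0.5039, -0.1874, 0.0905]
ee_rot: [-2.939, 1.57, 1.843]
wrist_force: [0.2, 0.9, -4.0]
width: 0.0599
```

```bash
python3 go.py s -30 -10 90.6
```

```text
t20.35 world [ 503.9 -187.4   90.5] stand [-30.   -9.6  90.5] head 3.99 tilt [-0.0002  0.0008] F [ 0.2  0.9 -4. ] T [ 0.19 -0.08  0.03] w 59.9 j [-0.46  0.1   1.54  0.    1.5  -0.53]
F in stand xy [0.2 0.9]
shift cm [-0.01  0.    0.04]
```

Emit:
carry_out([
  [1,0,0,0.1,0],
  [1,0,0,0,0],
])

```text
time: 20.55
tool_pos: [0.5039, -0.1875, 0.0903]
ee_rot: [-2.967, 1.568, 1.815]
wrist_force: [-0.4, 4.5, -3.3]
width: 0.0601
```

Emit:
carry_out([
  [1,0,0,0.1,0],
  [1,0,0,0,0],
])

```text
time: 20.75
tool_pos: [0.5038, -0.1876, 0.0903]
ee_rot: [-2.989, 1.567, 1.794]
wrist_force: [0.2, 6.0, -3.1]
width: 0.06
```

```bash
python3 go.py s -30 -10 90.6
```

```text
t20.75 world [ 503.8 -187.6   90.3] stand [-30.1  -9.8  90.3] head 4.05 tilt [-0.0009  0.004 ] F [ 0.2  6.  -3.1] T [ 1.22 -0.01  0.13] w 60.0 j [-0.46  0.1   1.54  0.    1.51 -0.54]
F in stand xy [0.6 6. ]
shift cm [-0.03  0.01  0.02]
```

It stops firmly with the TCP at y=-9.8, where a seated middle should be at −10. Against the pin it would have stopped at −3, so it is seated. I'll ease it down a little, then open.

Emit:
carry_out([
  [1,0.15,0,-0.1,0],
  [1,0.1,0,0,0],
  [0.3,0,0,0,0],
  [0.27,0,0,0,0],
  [0.27,0,0,0,0],
  [0.27,0,0,0,0],
  [0.27,0,0,0,0],
])

```text
time: 21.45
tool_pos: [0.5042, -0.1892, 0.0884]
ee_rot: [0.619, 1.57, -0.882]
wrist_force: [-0.2, 0.1, 0.3]
width: 0.0686
```

```bash
python3 go.py s -30 -10 90.6; python3 phase.py 10 116 pics/face2.png
sed -e 's/range(60,98,2)/range(20,90,2)/' sil.py > sil2.py; python3 sil2.py; python3 - <<'E'
from h import *;from bench import robot
n=robot.snapshot("side")
Y=np.radians(3.86);C=np.array([.5332,-.1758]);M=np.array([[np.cos(Y),-np.sin(Y)],[np.sin(Y),np.cos(Y)]])
for y,nm in((10,"seated"),(17,"on pin")): print(nm,proj(n,[[*(C+M@[(-30+a)/1000,y/1000]),.116+b] for a,b in((0,0),(-30,0),(30,0),(0,.03),(0,-.03))]).round(1).tolist())
E
```

```text
t21.45 world [ 504.2 -189.2   88.4] stand [-29.8 -11.4  88.4] head 3.96 tilt [ 0.0007 -0.0009] F [-0.2  0.1  0.3] T [-0.03 -0.01 -0.02] w 68.6 j [-0.46  0.1   1.54 -0.    1.5  -0.53]
F in stand xy [-0.2  0.1]
shift cm [-0.22 -0.02 -0.14]
[ 3.4 -2.  -6.  35.4 10.1]
[ 3.3  0.   2.  11.4  9.4]
[3.3 2.  2.  5.8 9.8]
[ 3.2 -2.   2.  17.8  9.1]
[ 2.9  2.   0.   8.6 10.5]
[ 2.9 -2.  -4.  30.8 10.1]
190 #######################........................##########....dddddddddddd...............................dddddddddd.....#
192 ########################..........................#####dddddddddddddddddddddddddddddddddddddd.d.......dddddddddddd##...#
194 #########################.........................#####ddddddddddddddddddddddddddddddddddddddddddddddddddddddddddd#ddddd
196 ##########################........................######....dddddddddddd#....................ddddddddddddddddddddddddddd
198 ##########################........................#####.......ddddddddd##...............................dddddddddd......
200 ###########################.......................#####...........#######...
[... 3145 characters left out ...]
........................
252 ...........................................#######################################d##d#######...........................
254 ..........................................########################################ddddddddddd################...........
256 .........................................########################################dddddddddddd#################..........
258 .........................................########################################dddddddddddd#################..........
seated [[336.4, 236.4], [349.5, 236.9], [323.3, 236.0], [336.6, 224.6], [336.2, 248.0]]
on pin [[336.2, 237.8], [349.4, 238.3], [323.1, 237.4], [336.4, 226.0], [336.0, 249.4]]
```

Released. I'll raise the gripper straight up and move it away, then check the seating from above.

Emit:
carry_out([
  [0.2,0,0,0,0],
  [0.2,-1,0,0,0],
  [0.2,-2,0,0,0],
  [0.2,-4,0,0,0],
  [0.2,-4,0,0,0],
  [0.2,-4,0,0,0],
  [0.2,0,0,4,0],
  [0.2,0,0,4,0],
  [0.2,0,0,4,0],
  [0.2,0,0,4,0],
  [0.2,0,0,4,0],
  [0.2,0,0,4,0],
  [0.2,0,-3,3,0],
  [0.2,0,-3,3,0],
  [0.2,0,0,0,0],
])

```text
time: 23.1
tool_pos: [0.4611, -0.4966, 0.2379]
ee_rot: [-1.002, 1.568, -2.51]
wrist_force: [-0.1, 0.0, -0.8]
width: 0.0752
```

```bash
python3 go.py; python3 phase.py 10 116 pics/face2.png; python3 - <<'E'
from h import *;from bench import robot
t=robot.snapshot("top");n=robot.snapshot("side")
Y=np.radians(3.86);C=np.array([.5332,-.1758]);M=np.array([[np.cos(Y),-np.sin(Y)],[np.sin(Y),np.cos(Y)]])
for y in(10,17,-30,-23): print(y,proj(t,[[*(C+M@[-.03,y/1000]),.146]]).round(1).tolist())
g=cv2.cvtColor(t["image"],cv2.COLOR_RGB2GRAY);
p=proj(t,[[*(C+M@[-.03,-.01]),.146]])[0]; r=int(round(p[1]));c=int(round(p[0]))
for k in range(r-3,r+4): print(k,c-14,g[k,c-14:c+14].tolist())
a=cv2.resize(t["image"][200:285,300:400],(500,425),interpolation=2)
b=cv2.imread("pics/face2.png")[:,:,::-1][:300,48:348]
b2=cv2.resize(n["image"][205:265,300:360],(300,300),interpolation=2)
im=np.zeros((600,800,3),np.uint8);im[:425,:500]=a;im[:300,500:]=b;im[300:,500:]=b2
cv2.imwrite("pics/fin.png",im[:,:,::-1])
E
```

```text
t23.10 world [ 461.1 -496.6  237.9] stand [ -93.5 -315.2  237.9] head 3.57 tilt [-0.002  -0.0014] F [-0.1  0.  -0.8] T [-0.01 -0.14  0.01] w 75.2 j [-0.9   0.38  0.9  -0.    1.86 -0.97]
F in stand xy [-0.1  0. ]
[ 7.  -2.  -6.  38.8 18.5]
[ 6.7 -2.   2.  20.6 18.2]
[ 6.4  0.   2.  14.4 18.7]
[ 6.2 -2.  -4.  34.1 19. ]
[ 6.2  2.   2.   8.7 19.6]
[ 6.1 -2.   0.  24.3 18.7]
10 [[343.5, 242.7]]
17 [[340.7, 242.9]]
-30 [[359.7, 241.3]]
-23 [[356.9, 241.6]]
239 338 [216, 215, 210, 186, 141, 135, 188, 227, 236, 236, 237, 237, 237, 238, 239, 238, 239, 239, 237, 223, 200, 225, 244, 240, 202, 152, 153, 168]
240 338 [210, 191, 185, 169, 131, 132, 193, 232, 239, 240, 241, 241, 241, 242, 242, 243, 242, 243, 241, 231, 207, 221, 243, 242, 218, 190, 195, 195]
241 338 [202, 173, 157, 145, 122, 132, 197, 236, 243, 243, 244, 244, 244, 244, 245, 245, 245, 245, 244, 238, 215, 219, 242, 244, 232, 224, 229, 220]
242 338 [204, 182, 170, 165, 143, 143, 199, 239, 245, 245, 246, 246, 246, 246, 246, 246, 246, 247, 246, 244, 229, 221, 242, 245, 237, 228, 229, 222]
243 338 [228, 221, 219, 216, 192, 164, 201, 240, 246, 247, 247, 247, 247, 247, 247, 247, 247, 247, 247, 246, 237, 220, 239, 244, 233, 205, 195, 191]
244 338 [244, 243, 242, 239, 224, 180, 198, 239, 246, 247, 247, 247, 247, 247, 247, 247, 247, 247, 247, 246, 239, 217, 233, 243, 228, 176, 150, 155]
245 338 [246, 245, 243, 240, 223, 174, 185, 235, 246, 247, 247, 247, 247, 247, 247, 247, 247, 246, 246, 245, 235, 209, 229, 241, 226, 170, 132, 138]
```

View pics/fin.png

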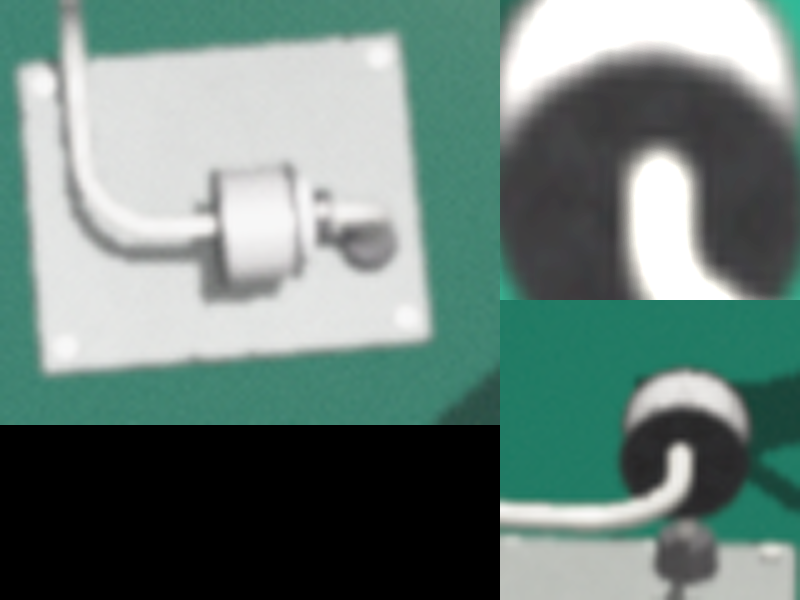

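The final picture shows the spool with its flange directly against the bright disc, with no gap. The flange is at column 358.7 and the disc at 360; a spool held off by the pin would leave about 3 px. The arm is clear, so I'm handing in.

```bash
python3 -c "
from bench import robot
print(robot.close_job())"
```

```text
the job is handed in; nothing more can be done
None
```

The full spool is loaded on the stand against the brake disc, and I handed the job in at about 23 s with the arm well clear. I took it out of the tray with the jaws lined up on its hub openings and threaded it over the tip. I eased it round the upward bend and the level corner, loosening twice where it resisted. It then went onto the pin and I released it.

**Checks that agreed:**
- **Seating by feel:** the spool stopped firmly with its middle at about y = −10 mm (stand axes), under about 6 N. Against the pin it would have stopped near −3 mm.
- **Seating by sight:** the top view after release shows the front flange directly against the disc, with no pin-sized gap.
- **Corner:** side forces stayed below about 5 N. The highest on the way was about 13 N, when I first loosened it.

**Checks that failed or disagreed:**
- **Fingertip height:** the fingertips sit about 20 mm higher than the reported tool position. I found this by feeling past the tray floor level and corrected for it by probing the rod.
- **Hub openings:** I could not read how the openings stand after release, because the rod hides the face and the readings were inconsistent.
- **Flange position:** the final top view is uncertain by about 1 to 1.5 mm, so it does not rule out a gap that small.

The empty spool, tape roll and flux bottle were never touched. I did not photograph them again at the end.

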